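# Fit the wear insert in the bench drill's table

## Robot

A 6-joint arm with a two-finger parallel gripper is mounted at the origin on a cart in front of the work surface, level with it; the furniture and walls round the work are solid. World frame = base frame: x ahead of the robot, y to its left, z up, the work surface at z = 0. Lengths are in m, angles in rad, forces in N, time in s.
With the tool pointing down it reaches from about 0.3 to 0.775 m from the base axis. Payload 14.6 kg.
Tool frame: the origin (TCP) lies on the centre line of the jaws, within the pads' length; the fingertips stand ctrl.tcp_to_tips ahead of it and the grasp point (between the pads) lies 2 mm behind it (ctrl.tcp_to_tips is the distance from the TCP to the fingertips, in m); z points along the fingers, y is the line along which they close (so a half turn about z gives the same grasp; the last joint's range is limited). The gripper opens to 94 mm and grips with 3 to 60 N. Pads are 16 mm wide; open, the fingers measure 119 mm over their backs; the gripper's body (75 mm by 177 mm) begins 78 mm behind the grasp point.
Start: joints at [-1.278, 0.3, 1.521, -0, 1.321, -0.067], TCP at [0.194, -0.515, 0.222] pointing down, gripper open.
Joint ranges: [-3.03, 3.03], [-0.79, 2.21], [0.23, 2.52], [-1.04, 4.18], [0, 3.07], [-2.55, 2.55]. Speed limits (rad/s): [2.22, 2.22, 2.57, 3.14, 3.14, 3.14].

## Interface

Orientations are given as [roll, pitch, yaw] about the fixed x, y, z axes, in that order (R = Rz(yaw) Ry(pitch) Rx(roll)).
In Python, from station import telemetry, viewer, hand_in, ctrl gives the robot as it stands.
- The arm moves only by the tool step_arm, never from a script. Its argument "plan" is a list of rows, each an object of numbers: "dx", "dy", "dz": the shift along the tool's x, y, z scaled (see below); "rx", "ry", "rz": the turn, a rotation vector about the tool's x, y, z scaled (see below); "claw": the closure, from 0 (fully open) to 1 (shut). In form: [{"dx": .., "dy": .., "dz": .., "rx": .., "ry": .., "rz": .., "claw": ..}, ...]. A call has 1 to 10 rows; each row shifts and turns the commanded pose from where the row before left it, along the tool's axes as they then stand; what a row does not reach is not made up. The controller multiplies each number of a shift by 0.1 m and each number of a turn by 90 degrees. A row lasts 1/10 s, in which the tool goes at most 50 mm and 8.59 degrees, less where a joint would pass 70% of its speed; a pose out of reach is approached as far as the arm can. A call with a number of a shift or a turn outside -1 to 1 is refused whole. A call with a gripper value outside its range is refused whole. The fingers move at their own pace and stop on an object; "grip_force" is the grip in N (left out, the last holds). Time passes only in rows, so rows that do not move let the fingers close. It gives the time, the measured TCP pose, the force, the opening and the grip force at its end, in the units of the state.
- telemetry.get_obs(): the state, without advancing time (a new reading comes with each control period).
- viewer.camera(name): name is "side" or "top"; returns a dict with "img" (384x512x3 uint8, red, green, blue), "z_map" (384x512 float32, m along the optical axis (not along the pixel's ray), 0 where there is no reading), "fx", "fy", "cx", "cy" (pixels), "R" (3x3) and "t" (3): a world point X has camera coordinates R X + t. Camera axes: x right, y down, z forward; pixel columns grow to the right and rows downward; lengths in m; the calibration is good to about 2 mm. A picture is of the moment at which its call begins.
- hand_in(): hands the job in; it is judged then, once.
Trained networks look in a picture, given as the dict that the camera call returned (one of the last four; its "shot" number tells which), for a name from the list of things; names that differ only in an ending like _2 or _b are one class to them, and where a whole thing is asked for, a point or a joint stands for the part that bears it (a point fixed in the world has none). Each returns a list of dicts, best first, with "score" (0 to 1); they miss things now and then, are a little off and sometimes report something else, mostly with a low value. They report only what shows in the picture. A call takes as long as a camera call. They do not tell look-alikes from the thing itself.
- viewer.recognise(target, picture): "rect" ([left, top, right, bottom] in pixels, round what is visible of it).
The state is a dict: "time_s": time; "qpos": joint angles; "joint_vel": joint speeds; "tau": joint torques, N m; "ee_pos": TCP position; "eef_rot": TCP orientation; "force": force on the tool from outside, world axes, zero at the start; "moment": the same for the moment, N m; "grip_width": finger opening in m; "grip_force": force on a finger pad.
Only numpy, scipy, OpenCV 4.12 (cv2) and the standard library are available. Lean on these libraries where they do the work, as an engineer would, in place of code of your own. Each camera call takes 0.05 s, during which the arm holds its last target. There are 200 camera calls.

## Task

Fit the white round insert into the bench drill's table: lay it flat on the front of the table, slide it back flat along the table, under the drill bit, until it drops fully home into its round pocket, then swing the red-handled keeper round until its nose lies over the insert. Do not knock the drill bit, and leave the things lying around where they are.

Things in the scene. Friction and masses are not known exactly. Their poses are not given: they have to be found in the camera images.
- insert: white plastic disc, 60 mm in diameter, 8 mm thick, 35 g, no hole. Origin: centre of its underside, z up. At the start it lies flat on the bench, to the right of the drill; it can be gripped across its rim.
- bench_drill: small green bench drill, fixed. Origin on the bench under the common axis of pocket and spindle; x points level from the table's front edge to the column, away from the robot, y to its left, z up. Flat metal table, x -110 to +140 mm, y -95 to +95 mm, top at z = 56 mm, with a round pocket on the axis. Column (32 mm thick, foot 68 mm) at x = 108 mm
- drill_bit: short steel twist bit, 6 mm in diameter, in the chuck on the pocket's axis, pointing down; origin at its tip, which is 88 mm above the table top. Fixed to the drill.
- pocket (a point): centre of the floor of the pocket, which is 62.5 mm in diameter and 8 mm deep (floor 8 mm below the table top), with a 1.5 mm chamfer; the insert's origin belongs here
- table_front (a point): point on the table top 78 mm in front of (toward the robot from) the pocket's axis, in the middle of the free front part of the table, where the insert can be laid
- keeper (a joint): angle of the keeper, 0 to 1.6 rad: a flat cranked steel clip 2 mm over the table top, left of and behind the pocket, on an upright pivot. At 0 the arm with the red handle points out to the left (drill's +y); growing, the handle swings toward the front; at 1.57 the handle points to the front (-x) and the nose (43 mm long, 14 mm wide) lies 5 mm over the insert's edge. Stays put; 1 N moves it
- keeper_pin (a point): point on the axis of the keeper's upright red handle, a pin 12 mm in diameter that stands from 4 to 34 mm above the table top; this point is 24 mm above the table top and 45 mm from the pivot
- keeper_hinge (a point): the keeper's pivot, on the table top 58 mm left of and 35 mm behind the pocket's axis; a boss 22 mm in diameter
- oil_can: brown oil can with a thin upright spout, 52 mm in diameter, 170 mm tall, standing behind the insert; origin at the centre of its underside; stays where it is
- yellow_driver: screwdriver with yellow handle, 194 mm long, lying along the bench's front edge, in front of the drill; stays where it is
- wood_offcut: small wooden block, 45 x 90 x 20 mm, lying between the insert and the drill near the bench's front; stays where it is
- chuck (a point): lowest end of the chuck, on the pocket's axis, 128 mm above the table top; the chuck is 39 mm in diameter. The head above it (80 mm wide, front face 50 mm in front of the axis) starts 210 mm above the table top: a gripper working at the pocket must come in leaning, from the front
Not all that is in view belongs to the job. Of the things shaped like the insert, the white one is meant.

How it is judged:
By the outcome, as a careful person would: the job done as asked, in the order asked, and still so for the second after the job is handed in, with the robot touching nothing.
It also fails if it takes over 61 s, if anything falls off the work surface, if the arm or the gripper's body presses on something with over 40 N, if the wrist force passes 120 N, or if a joint passes its speed limit or range.

## Working session

There is one attempt and no reset: what is moved stays moved. The work goes in short steps, Python scripts to look and compute and a tool call to move; the robot and the scene stay as the last step left them, time stands still between calls to the robot, and variables do not carry over. Pictures are saved under pics/ and viewed, at most 11 in all, crops included, and the job is handed in when it is done.

Besides the shell and the picture viewer there is one more tool, called after "Emit:" as name(argument=value, ...) on one line, values as JSON. step_arm: Moves the arm, as the interface text tells. Shifts and turns lie within -1 to 1; 1 stands for 0.1 m of shift or 90 degrees of turn. Its arguments: {"type":"object","properties":{"plan":{"type":"array"},"grip_force":{"type":"number"}},"required":["plan"]}

```bash
mkdir -p pics; ls; cat > h.py <<'E'
from station import telemetry, viewer, hand_in, ctrl
import numpy as np, cv2
def unproj(p,u,v,z=None):
    # z: world height plane if given, else depth
    d=np.array([(u-p['cx'])/p['fx'],(v-p['cy'])/p['fy'],1.])
    R=np.array(p['R']);t=np.array(p['t'])
    c=-R.T@t; w=R.T@d
    if z is None: return c+w*p['z_map'][int(round(v)),int(round(u))]
    return c+w*(z-c[2])/w[2]
def cloud(p):
    v,u=np.mgrid[0:384,0:512]; z=p['z_map']
    d=np.stack([(u-p['cx'])/p['fx']*z,(v-p['cy'])/p['fy']*z,z],-1)-np.array(p['t'])
    return d@np.array(p['R'])
def proj(p,X):
    c=np.array(p['R'])@np.array(X)+np.array(p['t']); return p['fx']*c[0]/c[2]+p['cx'],p['fy']*c[1]/c[2]+p['cy']
E
python3 - <<'E'
from h import *
o=telemetry.get_obs(); print(o, ctrl.tcp_to_tips)
ims=[]
for n in ('top','side'):
    p=viewer.camera(n); ims.append(p['img'])
    print(n,'cam pos',-np.array(p['R']).T@p['t'],'fwd',np.array(p['R'])[2])
    for k in ['insert','bench_drill','drill_bit','pocket','keeper','keeper_pin','oil_can','yellow_driver','wood_offcut']:
        try:
            for r in viewer.recognise(k,p)[:3]:
                x=r['rect'];u=(x[0]+x[2])/2;v=(x[1]+x[3])/2
                print(k,np.round(x),round(r['score'],2),np.round(unproj(p,u,v),3))
        except Exception as e: print(k,e)
    cv2.imwrite(f'pics/{n}0.png',cv2.resize(p['img'],(800,600))[:,:,::-1])
E
```

```text
pics
{'time_s': 0.0, 'qpos': array([-1.27759416e+00,  3.00460178e-01,  1.52160758e+00, -2.45053721e-05,
        1.32067761e+00, -6.66019615e-02]), 'joint_vel': array([-1.13856976e-03,  5.45132272e-05, -2.56566689e-04,  2.18199507e-03,
        9.74360665e-04, -7.68273735e-04]), 'tau': array([-1.22246729e-03, -5.31799150e+01, -3.52727330e+01,  7.07541802e-02,
        2.44479912e-02, -3.73739942e-05]), 'ee_pos': array([ 0.19356849, -0.51454588,  0.2218811 ]), 'eef_rot': array([-3.14044091e+00, -5.30332426e-05,  3.59810174e-01]), 'force': array([ 0.53715078,  0.19573431, -0.7393611 ]), 'moment': array([-0.01342078, -0.06176121,  0.01769801]), 'grip_force': 0.0, 'grip_width': 0.09428430911706012} 0.017
top cam pos [0.20445735 0.2068031  1.03606744] fwd [ 0.29207385 -0.17183339 -0.94083269]
insert [354. 179. 376. 190.] 0.86 [ 0.371 -0.273  0.006]
insert [307. 156. 328. 177.] 0.84 [ 0.492 -0.177  0.009]
insert [329. 188. 346. 206.] 0.76 [ 0.379 -0.176  0.006]
bench_drill [ 90.  96. 241. 251.] 0.7 [0.519 0.231 0.384]
drill_bit [ 94.  94. 240. 248.] 0.17 [0.52  0.226 0.389]
pocket [ 95.  95. 
[... 452 characters left out ...]
15133 -0.66363028]
insert [294. 165. 315. 182.] 0.79 [ 0.381 -0.176  0.009]
insert [300. 150. 320. 160.] 0.76 [ 0.372 -0.273  0.008]
insert [260. 163. 279. 178.] 0.45 [ 0.492 -0.173  0.008]
bench_drill [102. 122. 269. 300.] 0.78 [0.705 0.039 0.   ]
pocket [106. 120. 268. 298.] 0.96 [0.699 0.041 0.01 ]
pocket [284. 247. 298. 313.] 0.56 [0.373 0.246 0.024]
keeper [201. 268. 219. 287.] 0.74 [0.551 0.319 0.09 ]
keeper_pin [200. 265. 220. 284.] 0.62 [0.551 0.314 0.092]
oil_can [230. 143. 238. 163.] 0.73 [ 0.605 -0.17   0.065]
oil_can [102. 121. 269. 298.] 0.59 [0.704 0.04  0.006]
yellow_driver [283. 244. 296. 311.] 0.71 [0.377 0.241 0.024]
wood_offcut [268. 200. 298. 236.] 0.6 [0.42  0.043 0.023]
```

View pics/top0.png

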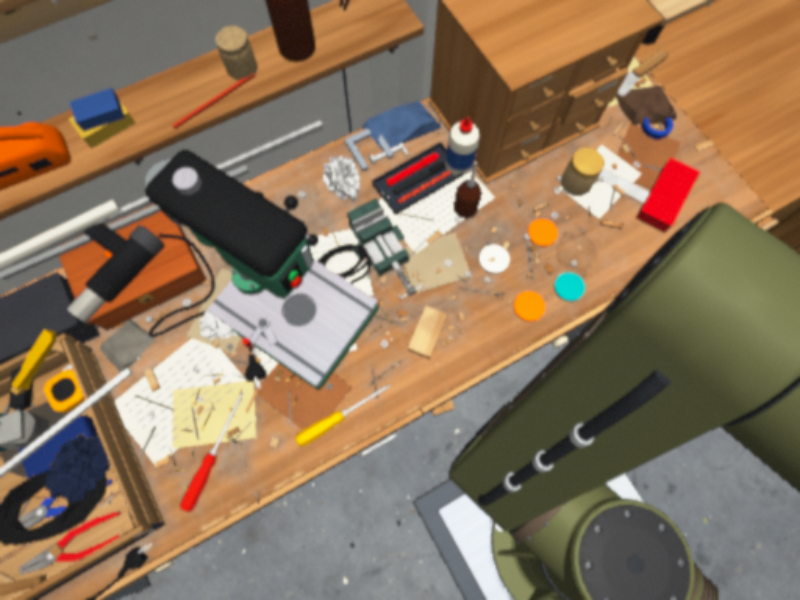

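View pics/side0.png

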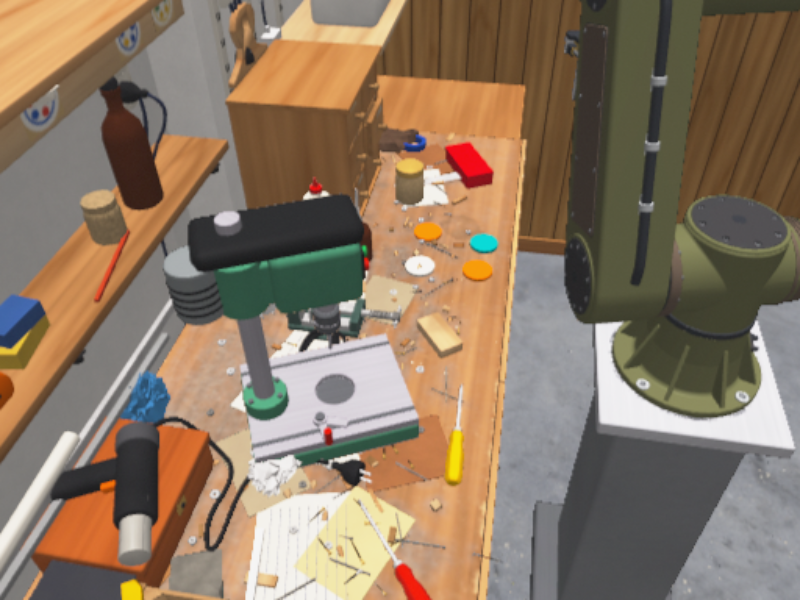

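The top view shows four discs: orange (543,232), orange (530,305), cyan (570,286) and white (494,258). Only the white one fits the description, and the oil can is at (467,195) behind it. The drill table has its pocket at (299,309) and the keeper's red handle near (247,342). I'll measure these and confirm the white disc in a crop.

```bash
python3 - <<'E'
from h import *
crops=[]
for n,ri,rp in (('top',(295,145,340,190),(125,160,250,255)),('side',(250,155,290,185),(150,205,275,300))):
    p=viewer.camera(n); C=cloud(p); im=p['img'].astype(int); hsv=cv2.cvtColor(p['img'],cv2.COLOR_RGB2HSV)
    x0,y0,x1,y1=ri; S=np.s_[y0:y1,x0:x1]
    m=(C[S][...,2]>0.0055)&(C[S][...,2]<0.02)
    print(n,'disc z-mask n',m.sum(),C[S][m].mean(0))
    w=((hsv[S][...,1]<50)&(hsv[S][...,2]>150)).astype(np.uint8)
    nn,l,st,ce=cv2.connectedComponentsWithStats(w); i=1+np.argmax(st[1:,4])
    print(' white comp',st[i],np.round(unproj(p,ce[i][0]+x0,ce[i][1]+y0,0.007),4))
    T=C[...,2]
    tm=((T>0.051)&(T<0.062)&(C[...,0]>.3)&(C[...,0]<.8)&(C[...,1]>-.1)&(C[...,1]<.45))
    P=C[tm]; r=cv2.minAreaRect((P[:,:2]*1000).astype(np.float32)); print(' table',r,np.median(P[:,2])); print(cv2.boxPoints(r))
    # pocket floor
    pm=((T>0.044)&(T<0.0515)).astype(np.uint8)
    x0,y0,x1,y1=rp; q=np.zeros_like(pm);q[y0:y1,x0:x1]=pm[y0:y1,x0:x1]
    nn,l,st,ce=cv2.connectedComponentsWithStats(q); 
    for i in 1+np.argsort(-st[1:,4])[:2]: print(' pocket',st[i],ce[i],np.round(C[l==i].mean(0),4),np.round(unproj(p,*ce[i],.048),4))
    red=((hsv[...,0]<8)|(hsv[...,0]>172))&(hsv[...,1]>150)&(T>.06)&(T<.1); red[:y0]=0;red[y1:]=0;red[:,:x0]=0;red[:,x1:]=0
    print(' pin',red.sum(),np.argwhere(red).mean(0)[::-1],np.round(C[red].mean(0),4))
    crops.append(cv2.resize(p['img'][y0:y1,x0:x1],(500,380),interpolation=cv2.INTER_CUBIC))
    if n=='top': d=cv2.resize(p['img'][140:215,285:385],(300,225),interpolation=cv2.INTER_CUBIC)
    else: e=cv2.resize(p['img'][140:215,235:335],(300,225),interpolation=cv2.INTER_CUBIC)
o=np.zeros((600,800,3),np.uint8); o[:300,:400]=cv2.resize(crops[0],(400,300));o[:300,400:]=cv2.resize(crops[1],(400,300));o[300:525,:300]=d;o[300:525,400:700]=e
cv2.imwrite('pics/crop1.png',o[:,:,::-1])
E
```

```text
top disc z-mask n 341 [ 0.49291384 -0.18180115  0.00823028]
 white comp [ 11  11  20  19 284] [ 0.4998 -0.1751  0.007 ]
 table ((624.2095947265625, 178.30636596679688), (338.3156433105469, 469.5586853027344), 14.59805679321289) 0.05546490695918448
[[401.3396    362.87256  ]
 [519.68555   -91.527725 ]
 [847.0796     -6.2598267]
 [728.73364   448.14044  ]]
 pocket [181 188  21  21 329] [190.84194529 198.556231  ] [0.5746 0.2113 0.0479] [0.5745 0.2113 0.048 ]
 pocket [129 165   3   5   8] [130.375 166.875] [0.7512 0.3249 0.048 ] [0.7512 0.3249 0.048 ]
 pin 19 [157.05263158 218.78947368] [0.5523 0.316  0.0874]
side disc z-mask n 355 [ 0.4950411  -0.17990272  0.00960669]
 white comp [  9   8  19  14 188] [ 0.4969 -0.177   0.007 ]
 table ((657.5491943359375, 211.81008911132812), (386.6268615722656, 311.7669677734375), 34.65376663208008) 0.058183651973468725
[[409.89114  230.11925 ]
 [587.16675  -26.341248]
 [905.2073   193.50093 ]
 [727.93164  449.96143 ]]
 pocket [202 240  25  18 241] [213.58091286 248.9253112 ] [0.5746 0.2049 0.05  ] [0.5751 0.2035 0.048 ]
 pocket [163 283  45  17 137] [180.64963504 291.98540146] [0.6178 0.34   0.0472] [0.6177 0.3406 0.048 ]
 pin 38 [209.94736842 278.97368421] [0.5517 0.3175 0.0816]
```

View pics/crop1.png

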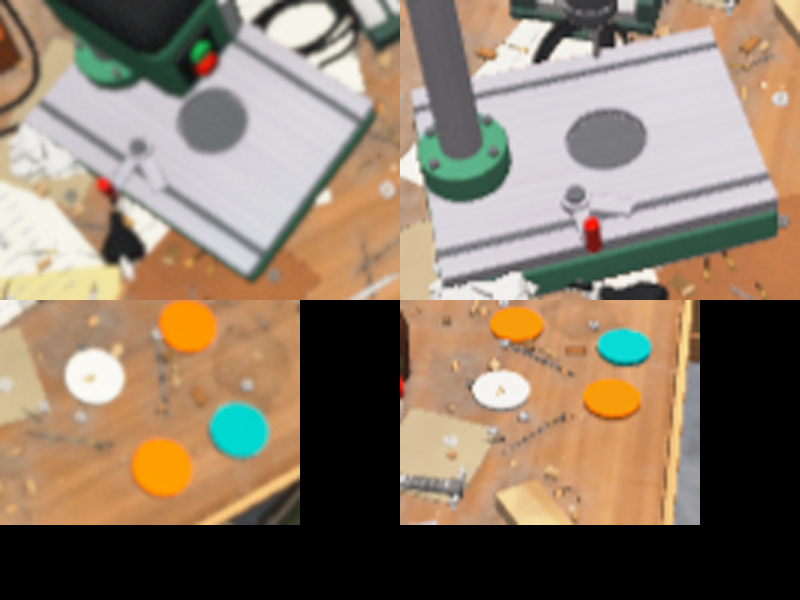

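The crops confirm it: the white disc is the only white one, lying with chips near it (left insets). The table pose shows clearly. Next I'll fit the drill's pose and the disc centre.

```bash
python3 - <<'E'
from h import *
import math
for n,ri,rp in (('top',(295,145,340,190),(125,160,250,255)),('side',(250,155,290,185),(150,205,275,300))):
    p=viewer.camera(n); C=cloud(p); T=C[...,2]; hsv=cv2.cvtColor(p['img'],cv2.COLOR_RGB2HSV)
    def plane(cnt,z): return np.array([unproj(p,u,v,z)[:2] for u,v in cnt])
    def ell(mask,box,z,near):
        x0,y0,x1,y1=box; m=np.zeros((384,512),np.uint8); m[y0:y1,x0:x1]=mask[y0:y1,x0:x1]
        nn,l,st,ce=cv2.connectedComponentsWithStats(m); i=min(range(1,nn),key=lambda i:np.hypot(*(ce[i]-near))+(st[i,4]<60)*1e3)
        c=max(cv2.findContours((l==i).astype(np.uint8),0,1)[0],key=len)[:,0,:].astype(np.float32)
        (a,b),ax,_=cv2.fitEllipse(c); (ca,cb),_=cv2.minEnclosingCircle((plane(c,z)*1000).astype(np.float32)),0
        return np.round([a,b],1),np.round(plane([(a,b)],z),4),np.round(ca,1),np.round(cb,1)
    gray=(hsv[...,2]<135)&(hsv[...,1]<60)
    print(n,'pocket',ell(gray.astype(np.uint8),rp,.056,np.array([190,198] if n=='top' else [213,248])))
    w=(hsv[...,1]<60)&(hsv[...,2]>140)
    print('disc',ell(w.astype(np.uint8),ri,.006,np.array([316,165] if n=='top' else [269,170])))
    m=((hsv[...,1]<40)&(hsv[...,2]>140)&(T>.049)&(T<.064)).astype(np.uint8)
    x0,y0,x1,y1=rp;k=np.zeros_like(m);k[y0:y1,x0:x1]=m[y0:y1,x0:x1]
    nn,l,st,ce=cv2.connectedComponentsWithStats(k);i=1+np.argmax(st[1:,4])
    c=max(cv2.findContours((l==i).astype(np.uint8),0,1)[0],key=len)[:,0,:]
    # pixel line segments via LSD on gray inside crop, convert to plane .056, print angle
    g=cv2.cvtColor(p['img'],cv2.COLOR_RGB2GRAY)
    L=cv2.createLineSegmentDetector().detect(g[y0:y1,x0:x1])[0][:,0]
    for s in L:
        A=plane([(s[0]+x0,s[1]+y0),(s[2]+x0,s[3]+y0)],.056); d=A[1]-A[0]
        if np.hypot(*d)>.09: print('  seg',np.round(s+[x0,y0,x0,y0]),np.round(A,3).tolist(),round(math.degrees(math.atan2(d[1],d[0]))%90,1),round(np.hypot(*d),3))
E
```

```text
top pocket (array([190.9, 197.9]), array([[0.5733, 0.2102]]), array([574.1, 209.6]), np.float64(29.2))
disc (array([315.6, 164.8]), array([[ 0.5007, -0.1753]]), array([ 502.8, -174.6]), np.float64(33.9))
  seg [202. 247. 242. 192.] [[0.432, 0.245], [0.519, 0.075]] 27.1 0.192
  seg [149. 209. 200. 245.] [[0.601, 0.329], [0.438, 0.247]] 26.7 0.183
  seg [204. 241. 175. 220.] [[0.444, 0.231], [0.536, 0.278]] 27.0 0.103
  seg [176. 217. 206. 237.] [[0.543, 0.27], [0.452, 0.224]] 26.8 0.103
  seg [234. 198. 198. 175.] [[0.512, 0.103], [0.628, 0.161]] 26.9 0.13
  seg [200. 172. 236. 195.] [[0.631, 0.151], [0.518, 0.094]] 26.8 0.127
  seg [161. 211. 136. 193.] [[0.579, 0.3], [0.663, 0.343]] 26.9 0.094
  seg [138. 191. 163. 208.] [[0.667, 0.333], [0.584, 0.291]] 26.6 0.093
side pocket (array([214. , 248.6]), array([[0.5722, 0.2087]]), array([572.4, 207.2]), np.float64(30.2))
disc (array([268.1, 169.8]), array([[ 0.4971, -0.1775]]), array([ 497.4, -178.4]), np.float64(33.7))
  seg [266. 280. 211. 293.] [[0.43, 0.28], [0.547, 0.337]] 26.3 0.13
  seg [166. 205. 172. 230.] [[0.74, 0.081], [0.696, 0.165]] 27.4 0.095
  seg [214. 280. 273. 266.] [[0.548, 0.301], [0.419, 0.236]] 26.8 0.145
  seg [163. 292. 205. 282.] [[0.654, 0.354], [0.566, 0.311]] 26.3 0.097
  seg [158. 236. 151. 205.] [[0.723, 0.192], [0.781, 0.089]] 29.3 0.118
  seg [266. 261. 213. 274.] [[0.438, 0.226], [0.554, 0.286]] 27.1 0.13
  seg [204. 276. 159. 287.] [[0.574, 0.295], [0.667, 0.342]] 26.9 0.105
  seg [222. 269. 264. 259.] [[0.538, 0.266], [0.444, 0.219]] 26.6 0.105
  seg [161. 283. 202. 274.] [[0.668, 0.331], [0.582, 0.288]] 26.5 0.096
  seg [190. 230. 247. 217.] [[0.649, 0.157], [0.513, 0.089]] 26.6 0.152
  seg [248. 220. 175. 236.] [[0.507, 0.098], [0.682, 0.186]] 26.6 0.196
  seg [191. 292. 266. 273.] [[0.592, 0.341], [0.433, 0.26]] 26.9 0.179
```

Emit:
step_arm(plan=[{"dx": 0.398,"dy": -0.209,"claw": 0},{"dx": 0.398,"dy": -0.209,"claw": 0},{"dx": 0.398,"dy": -0.209,"claw": 0},{"dx": 0.398,"dy": -0.209,"claw": 0},{"dx": 0.398,"dy": -0.209,"claw": 0},{"dx": 0.398,"dy": -0.209,"claw": 0},{"dx": 0.398,"dy": -0.209,"claw": 0},{"dx": 0.398,"dy": -0.209,"claw": 0},{"dx": 0.398,"dy": -0.209,"claw": 0},{"dx": 0.398,"dy": -0.209,"claw": 0}])

```text
$.plan[0]: bad value
```

Emit:
step_arm(plan=[{"rz": -0.069,"claw": 0},{"ry": 0.0833,"claw": 0},{"ry": 0.0833,"claw": 0},{"ry": 0.0833,"claw": 0},{"ry": 0.0833,"claw": 0},{"ry": 0.0833,"claw": 0},{"ry": 0.0833,"claw": 0},{"claw": 0}])

```text
$.plan[0]: bad value
```

```bash
cat >> h.py <<'E'
from scipy.spatial.transform import Rotation as Ro
YAW=np.radians(26.8); D=np.array([np.cos(YAW),np.sin(YAW),0]); L=np.array([-np.sin(YAW),np.cos(YAW),0]); PK=np.array([.573,.2095,0])
def loc(x,y,z): return PK+D*x+L*y+[0,0,z]   # drill frame (m), z world
GOAL=Ro.from_euler('xyz',[np.pi,0,YAW])*Ro.from_euler('y',45,degrees=True)
def go(*targets):
    o=telemetry.get_obs(); p=np.array(o['ee_pos']); r=Ro.from_euler('xyz',o['eef_rot'])
    print('t',o['time_s'],'pos',np.round(p,4),'local',np.round([(p-PK)@D,(p-PK)@L,p[2]],4),'F',np.round(o['force'],1),'w',round(o['grip_width'],4),'gf',round(o['grip_force'],1),'q',np.round(o['qpos'],2))
    e=(r.inv()*GOAL).as_rotvec(); print('rot err deg',np.round(np.degrees(e),2),'/90',np.round(np.degrees(e)/90,4))
    for T in targets:
        d=GOAL.inv().apply(np.array(T)-p)*10; print('total tool d (units of .1m)',np.round(d,3)); p=np.array(T)
E
python3 - <<'E'
from h import *
d=np.array([.4989,-.1764,0]); g=d-D*.0064
go(g+[0,0,.08],g+[0,0,.0192])
E
```

```text
t 1.2 pos [ 0.1936 -0.5148  0.2224] local [-0.6652 -0.4754  0.2224] F [-1.2 -0.7  0.2] w 0.094 gf 0.0 q [-1.28  0.3   1.52 -0.    1.32 -0.07]
rot err deg [ 2.43 44.96 -5.86] /90 [ 0.0269  0.4995 -0.0651]
total tool d (units of .1m) [ 1.953 -1.644  3.967]
total tool d (units of .1m) [-0.43 -0.    0.43]
```

Emit:
step_arm(plan=[{"dx": 0.398,"dy": -0.209,"dz": 0,"rx": 0,"ry": 0,"rz": 0,"claw": 0},{"dx": 0.398,"dy": -0.209,"dz": 0,"rx": 0,"ry": 0,"rz": 0,"claw": 0},{"dx": 0.398,"dy": -0.209,"dz": 0,"rx": 0,"ry": 0,"rz": 0,"claw": 0},{"dx": 0.398,"dy": -0.209,"dz": 0,"rx": 0,"ry": 0,"rz": 0,"claw": 0},{"dx": 0.398,"dy": -0.209,"dz": 0,"rx": 0,"ry": 0,"rz": 0,"claw": 0},{"dx": 0.398,"dy": -0.209,"dz": 0,"rx": 0,"ry": 0,"rz": 0,"claw": 0},{"dx": 0.398,"dy": -0.209,"dz": 0,"rx": 0,"ry": 0,"rz": 0,"claw": 0},{"dx": 0.398,"dy": -0.209,"dz": 0,"rx": 0,"ry": 0,"rz": 0,"claw": 0},{"dx": 0.398,"dy": -0.209,"dz": 0,"rx": 0,"ry": 0,"rz": 0,"claw": 0},{"dx": 0.398,"dy": -0.209,"dz": 0,"rx": 0,"ry": 0,"rz": 0,"claw": 0}])

```text
time_s: 2.2
ee_pos: [0.4936, -0.1774, 0.2226]
eef_rot: [3.141, -0.0, 0.36]
force: [0.1, -0.8, 0.5]
grip_width: 0.0943
grip_force: 0.0
```

Emit:
step_arm(plan=[{"dx": 0,"dy": 0,"dz": 0,"rx": 0,"ry": 0,"rz": -0.069,"claw": 0},{"dx": 0,"dy": 0,"dz": 0,"rx": 0,"ry": 0.0833,"rz": 0,"claw": 0},{"dx": 0,"dy": 0,"dz": 0,"rx": 0,"ry": 0.0833,"rz": 0,"claw": 0},{"dx": 0,"dy": 0,"dz": 0,"rx": 0,"ry": 0.0833,"rz": 0,"claw": 0},{"dx": 0,"dy": 0,"dz": 0,"rx": 0,"ry": 0.0833,"rz": 0,"claw": 0},{"dx": 0,"dy": 0,"dz": 0,"rx": 0,"ry": 0.0833,"rz": 0,"claw": 0},{"dx": 0,"dy": 0,"dz": 0,"rx": 0,"ry": 0.0833,"rz": 0,"claw": 0},{"dx": 0,"dy": 0,"dz": 0,"rx": 0,"ry": 0,"rz": 0,"claw": 0}])

```text
time_s: 3.0
ee_pos: [0.4914, -0.1795, 0.2211]
eef_rot: [-3.138, -0.787, 0.463]
force: [-0.6, -0.3, 0.1]
grip_width: 0.094
grip_force: 0.0
```

```bash
python3 - <<'E'
from h import *
d=np.array([.4989,-.1764,0]); g=d-D*.0064
go(g+[0,0,.08],g+[0,0,.0192])
E
```

```text
t 3.0 pos [ 0.4914 -0.1795  0.2211] local [-0.2482 -0.3104  0.2211] F [-0.6 -0.3  0.1] w 0.094 gf 0.0 q [-0.75  0.1   1.95  0.91  1.   -0.13]
rot err deg [-0.02 -0.09 -0.19] /90 [-0.0002 -0.001  -0.0021]
total tool d (units of .1m) [-0.986  0.007  1.01 ]
total tool d (units of .1m) [-0.43 -0.    0.43]
```

Emit:
step_arm(plan=[{"dx": -0.2,"dy": 0,"dz": 0.2,"rx": 0,"ry": 0,"rz": 0,"claw": 0},{"dx": -0.25,"dy": 0,"dz": 0.25,"rx": 0,"ry": 0,"rz": -0.002,"claw": 0},{"dx": -0.25,"dy": 0,"dz": 0.25,"rx": 0,"ry": 0,"rz": 0,"claw": 0},{"dx": -0.25,"dy": 0.007,"dz": 0.25,"rx": 0,"ry": 0,"rz": 0,"claw": 0},{"dx": -0.2,"dy": 0,"dz": 0.2,"rx": 0,"ry": 0,"rz": 0,"claw": 0},{"dx": -0.15,"dy": 0,"dz": 0.17,"rx": 0,"ry": 0,"rz": 0,"claw": 0},{"dx": -0.08,"dy": 0,"dz": 0.08,"rx": 0,"ry": 0,"rz": 0,"claw": 0},{"dx": 0,"dy": 0,"dz": 0,"rx": 0,"ry": 0,"rz": 0,"claw": 0}])

```text
time_s: 3.8
ee_pos: [0.4943, -0.1785, 0.0246]
eef_rot: [-3.141, -0.782, 0.472]
force: [-0.1, 0.0, 1.0]
grip_width: 0.0941
grip_force: 0.0
```

```bash
python3 - <<'E'
from h import *
d=np.array([.4989,-.1764,0]); g=d-D*.0064
go(g+[0,0,.0192])
p=viewer.camera('side');q=viewer.camera('top')
o=np.hstack([cv2.resize(p['img'][120:220,220:320],(400,400),interpolation=2),cv2.resize(q['img'][110:210,270:370],(400,400),interpolation=2)])
cv2.imwrite('pics/g1.png',o[:,:,::-1])
E
```

```text
t 3.8 pos [ 0.4943 -0.1785  0.0246] local [-0.2452 -0.3108  0.0246] F [-0.1  0.   1. ] w 0.0941 gf 0.0 q [-0.75  0.49  2.04  1.27  0.77 -0.68]
rot err deg [-0.23  0.18  0.19] /90 [-0.0026  0.002   0.0021]
total tool d (units of .1m) [-0.048  0.002  0.029]
```

View pics/g1.png

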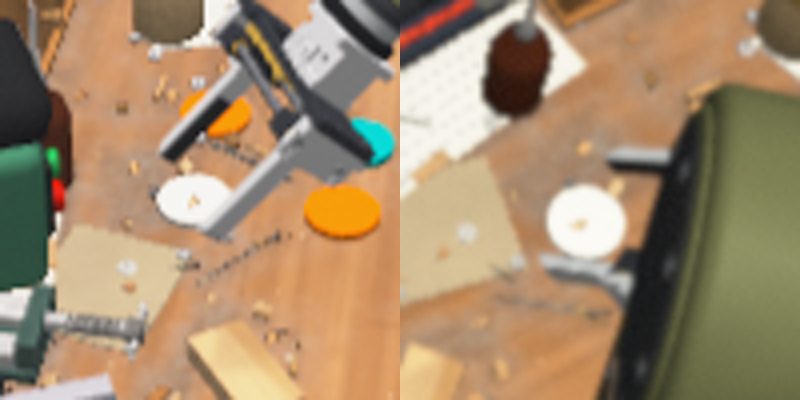

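Emit:
step_arm(plan=[{"dx": -0.046,"dy": 0,"dz": 0.027,"rx": -0.0026,"ry": 0.002,"rz": 0.002,"claw": 0},{"dx": 0,"dy": 0,"dz": 0,"rx": 0,"ry": 0,"rz": 0,"claw": 0},{"dx": 0,"dy": 0,"dz": 0,"rx": 0,"ry": 0,"rz": 0,"claw": 0}])

```text
time_s: 4.2
ee_pos: [0.4931, -0.18, 0.021]
eef_rot: [3.137, -0.788, 0.469]
force: [0.4, 1.1, -0.4]
grip_width: 0.0942
grip_force: 0.0
```

```bash
python3 - <<'E'
from h import *
d=np.array([.4989,-.1764,0]); g=d-D*.0064
go(g+[0,0,.0192])
E
```

```text
t 4.2 pos [ 0.4931 -0.18    0.021 ] local [-0.247  -0.3116  0.021 ] F [ 0.4  1.1 -0.4] w 0.0942 gf 0.0 q [-0.75  0.5   2.05  1.29  0.76 -0.71]
rot err deg [ 0.23 -0.16  0.03] /90 [ 0.0025 -0.0018  0.0004]
total tool d (units of .1m) [-0.01  -0.006  0.016]
```

Emit:
step_arm(plan=[{"dx": 0,"dy": 0,"dz": 0,"rx": 0,"ry": 0,"rz": 0,"claw": 1},{"dx": 0,"dy": 0,"dz": 0,"rx": 0,"ry": 0,"rz": 0,"claw": 1},{"dx": 0,"dy": 0,"dz": 0,"rx": 0,"ry": 0,"rz": 0,"claw": 1},{"dx": 0,"dy": 0,"dz": 0,"rx": 0,"ry": 0,"rz": 0,"claw": 1},{"dx": 0,"dy": 0,"dz": 0,"rx": 0,"ry": 0,"rz": 0,"claw": 1},{"dx": 0,"dy": 0,"dz": 0,"rx": 0,"ry": 0,"rz": 0,"claw": 1}], grip_force=10)

```text
time_s: 4.8
ee_pos: [0.4931, -0.1799, 0.0208]
eef_rot: [3.137, -0.788, 0.468]
force: [-0.4, -0.3, 1.0]
grip_width: 0.0588
grip_force: 10.0
```

Emit:
step_arm(plan=[{"dx": 0.05,"dy": 0,"dz": -0.05,"rx": 0,"ry": 0,"rz": 0,"claw": 1},{"dx": 0.15,"dy": 0,"dz": -0.15,"rx": 0,"ry": 0,"rz": 0,"claw": 1},{"dx": 0.2,"dy": 0,"dz": -0.2,"rx": 0,"ry": 0,"rz": 0,"claw": 1},{"dx": 0.2,"dy": 0,"dz": -0.2,"rx": 0,"ry": 0,"rz": 0,"claw": 1},{"dx": 0.2,"dy": 0,"dz": -0.2,"rx": 0,"ry": 0,"rz": 0,"claw": 1},{"dx": 0.1,"dy": 0,"dz": -0.1,"rx": 0,"ry": 0,"rz": 0,"claw": 1},{"dx": 0,"dy": 0,"dz": 0,"rx": 0,"ry": 0,"rz": 0,"claw": 1}])

```text
time_s: 5.5
ee_pos: [0.493, -0.1802, 0.1502]
eef_rot: [3.132, -0.789, 0.472]
force: [0.8, 0.0, -0.6]
grip_width: 0.0591
grip_force: 10.0
```

```bash
python3 - <<'E'
from h import *
T=PK-D*.078-D*.0064
go(T+[0,0,.155],T+[0,0,.085])
o=telemetry.get_obs();P=np.array(o['ee_pos'])
ims=[]
for n in('side','top'):
    p=viewer.camera(n); C=cloud(p); hsv=cv2.cvtColor(p['img'],cv2.COLOR_RGB2HSV)
    w=((hsv[...,1]<50)&(hsv[...,2]>150)&(np.linalg.norm(C-P,axis=2)<.05))
    nn,l,st,ce=cv2.connectedComponentsWithStats(w.astype(np.uint8)); i=1+np.argmax(st[1:,4]); Q=C[l==i]
    c=Q.mean(0);n_=np.linalg.svd(Q-c,full_matrices=False)[2][2]; print(n,st[i],c-P,'local',(c-P)@D,(c-P)@L,'normal',n_*np.sign(n_[2]))
    u,v=map(int,proj(p,P)); u=max(u,50);v=max(v,50); ims.append(cv2.resize(p['img'][v-50:v+50,u-50:u+50],(400,400),interpolation=2))
cv2.imwrite('pics/g2.png',np.hstack(ims)[:,:,::-1])
E
```

```text
t 5.5 pos [ 0.493  -0.1802  0.1502] local [-0.2471 -0.3118  0.1502] F [ 0.8  0.  -0.6] w 0.0591 gf 10.0 q [-0.75  0.22  2.01  1.03  0.89 -0.32]
rot err deg [ 0.37 -0.23  0.16] /90 [ 0.0041 -0.0025  0.0018]
total tool d (units of .1m) [ 1.184 -3.118  1.117]
total tool d (units of .1m) [-0.495 -0.     0.495]
side [259 128  21  14 174] [ 0.00586912  0.0091276  -0.00439762] local 0.009354124066736736 0.005500906451729316 normal [ 0.47829385 -0.1475742   0.86571176]
top [313 137  22  19 318] [ 0.0060952   0.0056753  -0.01115046] local 0.007999359425542748 0.002317503271386773 normal [ 0.35206298 -0.22609306  0.90825855]
```

View pics/g2.png

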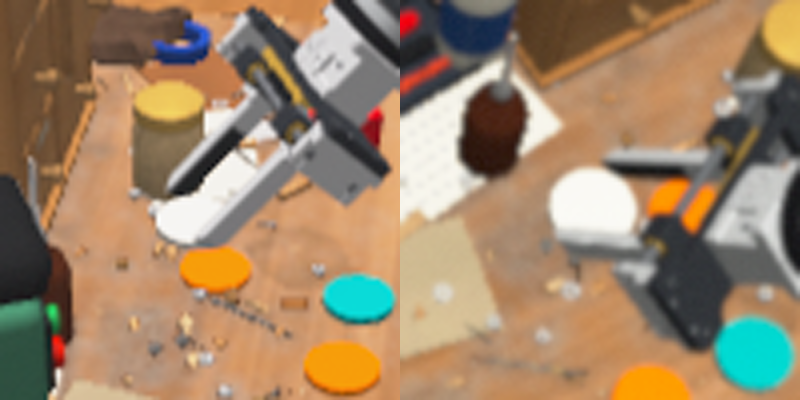

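Emit:
step_arm(plan=[{"dx": 0.148,"dy": -0.39,"dz": 0.14,"rx": 0.003,"ry": -0.002,"rz": 0.001,"claw": 1},{"dx": 0.148,"dy": -0.39,"dz": 0.14,"rx": 0,"ry": 0,"rz": 0,"claw": 1},{"dx": 0.148,"dy": -0.39,"dz": 0.14,"rx": 0,"ry": 0,"rz": 0,"claw": 1},{"dx": 0.148,"dy": -0.39,"dz": 0.14,"rx": 0,"ry": 0,"rz": 0,"claw": 1},{"dx": 0.148,"dy": -0.39,"dz": 0.14,"rx": 0,"ry": 0,"rz": 0,"claw": 1},{"dx": 0.148,"dy": -0.39,"dz": 0.14,"rx": 0,"ry": 0,"rz": 0,"claw": 1},{"dx": 0.148,"dy": -0.39,"dz": 0.14,"rx": 0,"ry": 0,"rz": 0,"claw": 1},{"dx": 0.148,"dy": -0.39,"dz": 0.14,"rx": 0,"ry": 0,"rz": 0,"claw": 1},{"dx": 0,"dy": 0,"dz": 0,"rx": 0,"ry": 0,"rz": 0,"claw": 1}])

```text
time_s: 6.5
ee_pos: [0.496, 0.1771, 0.1517]
eef_rot: [-3.138, -0.783, 0.471]
force: [-0.5, 0.1, -0.6]
grip_width: 0.059
grip_force: 10.0
```

```bash
python3 - <<'E'
from h import *
go(loc(-.084,0,.09),loc(-.084,0,.076))
E
```

```text
t 6.5 pos [0.496  0.1771 0.1517] local [-0.0834  0.0058  0.1517] F [-0.5  0.1 -0.6] w 0.059 gf 10.0 q [0.17 0.06 2.19 1.03 0.25 0.34]
rot err deg [-0.36  0.12  0.15] /90 [-0.004   0.0013  0.0016]
total tool d (units of .1m) [-0.441  0.058  0.432]
total tool d (units of .1m) [-0.099 -0.     0.099]
```

Emit:
step_arm(plan=[{"dx": -0.1,"dy": 0.03,"dz": 0.1,"rx": 0,"ry": 0,"rz": 0,"claw": 1},{"dx": -0.11,"dy": 0.028,"dz": 0.11,"rx": 0,"ry": 0,"rz": 0,"claw": 1},{"dx": -0.11,"dy": 0,"dz": 0.11,"rx": 0,"ry": 0,"rz": 0,"claw": 1},{"dx": -0.11,"dy": 0,"dz": 0.11,"rx": 0,"ry": 0,"rz": 0,"claw": 1},{"dx": 0,"dy": 0,"dz": 0,"rx": 0,"ry": 0,"rz": 0,"claw": 1},{"dx": 0,"dy": 0,"dz": 0,"rx": 0,"ry": 0,"rz": 0,"claw": 1}])

```text
time_s: 7.1
ee_pos: [0.4997, 0.1666, 0.0914]
eef_rot: [-3.138, -0.783, 0.465]
force: [1.1, 0.5, 0.2]
grip_width: 0.0593
grip_force: 10.0
```

```bash
python3 - <<'E'
from h import *
go(loc(-.084,0,.08),loc(-.084,0,.075))
E
```

```text
t 7.1 pos [0.4997 0.1666 0.0914] local [-0.0847 -0.0052  0.0914] F [1.1 0.5 0.2] w 0.0593 gf 10.0 q [ 0.14  0.21  2.22  1.75  0.23 -0.42]
rot err deg [-0.06  0.14 -0.12] /90 [-0.0007  0.0015 -0.0014]
total tool d (units of .1m) [-0.075 -0.052  0.086]
total tool d (units of .1m) [-0.035 -0.     0.035]
```

Emit:
step_arm(plan=[{"dx": -0.03,"dy": -0.026,"dz": 0.035,"rx": 0,"ry": 0,"rz": 0,"claw": 1},{"dx": -0.03,"dy": -0.026,"dz": 0.035,"rx": 0,"ry": 0,"rz": 0,"claw": 1},{"dx": -0.02,"dy": 0,"dz": 0.02,"rx": 0,"ry": 0,"rz": 0,"claw": 1},{"dx": -0.015,"dy": 0,"dz": 0.015,"rx": 0,"ry": 0,"rz": 0,"claw": 1},{"dx": 0,"dy": 0,"dz": 0,"rx": 0,"ry": 0,"rz": 0,"claw": 1},{"dx": 0,"dy": 0,"dz": 0,"rx": 0,"ry": 0,"rz": 0,"claw": 1}], grip_force=5)

```text
time_s: 7.7
ee_pos: [0.4984, 0.172, 0.0783]
eef_rot: [-3.139, -0.785, 0.466]
force: [0.1, 0.4, 0.0]
grip_width: 0.0596
grip_force: 5.0
```

```bash
python3 - <<'E'
from h import *
go(loc(-.084,0,.077))
o=telemetry.get_obs();P=np.array(o['ee_pos'])
ims=[]
for n in('side','top'):
    p=viewer.camera(n); u,v=map(int,proj(p,P)); ims.append(cv2.resize(p['img'][v-50:v+50,u-50:u+50],(400,400),interpolation=2))
cv2.imwrite('pics/g3.png',np.hstack(ims)[:,:,::-1])
E
```

```text
t 7.7 pos [0.4984 0.172  0.0783] local [-0.0835  0.0001  0.0783] F [0.1 0.4 0. ] w 0.0596 gf 5.0 q [ 0.16  0.24  2.23  1.95  0.24 -0.61]
rot err deg [-0.05 -0.   -0.07] /90 [-0.0005 -0.     -0.0008]
total tool d (units of .1m) [-0.013  0.001  0.005]
```

View pics/g3.png

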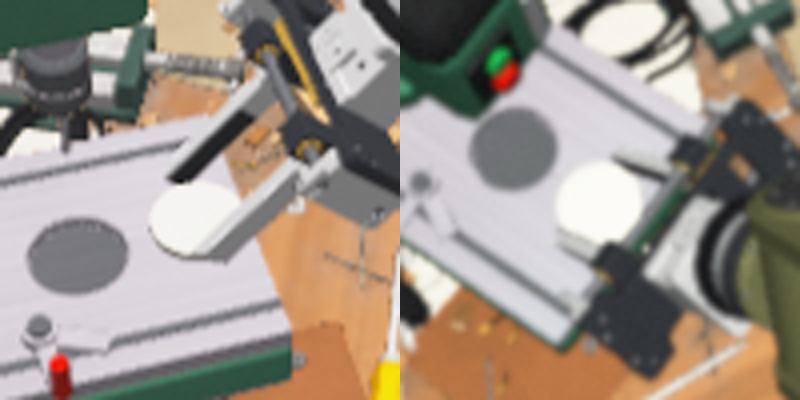

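The side view (disc at (195,215)) and the top view (disc at (598,205), pocket at (512,150)) show the disc just over the table front. I'll lower it the last bit and release it flat.

Emit:
step_arm(plan=[{"dx": -0.012,"dy": 0,"dz": 0.012,"rx": 0,"ry": 0,"rz": 0,"claw": 1},{"dx": 0,"dy": 0,"dz": 0,"rx": 0,"ry": 0,"rz": 0,"claw": 1},{"dx": 0,"dy": 0,"dz": 0,"rx": 0,"ry": 0,"rz": 0,"claw": 0.2},{"dx": 0,"dy": 0,"dz": 0,"rx": 0,"ry": 0,"rz": 0,"claw": 0.2},{"dx": 0,"dy": 0,"dz": 0,"rx": 0,"ry": 0,"rz": 0,"claw": 0.2}])

```text
time_s: 8.3
ee_pos: [0.4982, 0.1721, 0.0761]
eef_rot: [-3.139, -0.785, 0.466]
force: [0.2, -0.4, -0.4]
grip_width: 0.0749
grip_force: 0.0
```

```bash
cat >> h.py <<'E'
def disc(n,z=.064,near=None):
    p=viewer.camera(n); hsv=cv2.cvtColor(p['img'],cv2.COLOR_RGB2HSV); out={}
    w=((hsv[...,1]<40)&(p['img'].min(2)>222)); u,v=map(int,proj(p,near)); m=np.zeros((384,512),np.uint8); m[v-22:v+22,u-22:u+22]=w[v-22:v+22,u-22:u+22]
    nn,l,st,ce=cv2.connectedComponentsWithStats(m); i=1+np.argmax(st[1:,4])
    c=max(cv2.findContours((l==i).astype(np.uint8),0,1)[0],key=len)[:,0,:].astype(np.float32)
    X=np.array([unproj(p,a,b,z) for a,b in c])-PK; xy=np.c_[X@D,X@L]
    C=cloud(p); print(n,'area',st[i,4],'extent x',xy[:,0].min().round(4),xy[:,0].max().round(4),'y',xy[:,1].min().round(4),xy[:,1].max().round(4),'ell',np.round((unproj(p,*cv2.fitEllipse(c)[0],z)-PK)@np.c_[D,L],4),'z',np.median(C[...,2][l==i]).round(4))
    return p
E
python3 - <<'E'
from h import *
go(loc(-.084,0,.0765))
for n in('side','top'): disc(n,.064,loc(-.075,0,.064))
E
```

```text
t 8.3 pos [0.4982 0.1721 0.0761] local [-0.0836  0.0003  0.0761] F [ 0.2 -0.4 -0.4] w 0.0749 gf 0.0 q [ 0.16  0.25  2.23  1.97  0.24 -0.63]
rot err deg [-0.06  0.03 -0.07] /90 [-0.0006  0.0003 -0.0008]
total tool d (units of .1m) [ 0.     0.003 -0.005]
side area 319 extent x -0.1086 -0.0488 y -0.032 0.0277 ell [-0.0779 -0.0028] z 0.0662
top area 373 extent x -0.1046 -0.0449 y -0.0312 0.0298 ell [-0.0751 -0.0007] z 0.0631
```

Emit:
step_arm(plan=[{"dx": 0,"dy": 0,"dz": 0,"rx": 0,"ry": 0,"rz": 0,"claw": 1},{"dx": 0,"dy": 0,"dz": 0,"rx": 0,"ry": 0,"rz": 0,"claw": 1},{"dx": 0,"dy": 0,"dz": 0,"rx": 0,"ry": 0,"rz": 0,"claw": 1},{"dx": 0.05,"dy": 0,"dz": 0.05,"rx": 0,"ry": 0,"rz": 0,"claw": 1},{"dx": 0.05,"dy": 0,"dz": 0.05,"rx": 0,"ry": 0,"rz": 0,"claw": 1},{"dx": 0.05,"dy": 0,"dz": 0.05,"rx": 0,"ry": 0,"rz": 0,"claw": 1},{"dx": 0.05,"dy": 0,"dz": 0.05,"rx": 0,"ry": 0,"rz": 0,"claw": 1},{"dx": 0.05,"dy": 0,"dz": 0.05,"rx": 0,"ry": 0,"rz": 0,"claw": 1},{"dx": 0.05,"dy": 0,"dz": 0.05,"rx": 0,"ry": 0,"rz": 0,"claw": 1},{"dx": 0,"dy": 0,"dz": 0,"rx": 0,"ry": 0,"rz": 0,"claw": 1}], grip_force=4)

```text
time_s: 9.4
ee_pos: [0.5369, 0.1915, 0.0763]
eef_rot: [-3.139, -0.785, 0.466]
force: [-0.6, 0.1, -0.7]
grip_width: 0.0597
grip_force: 4.0
```

```bash
python3 - <<'E'
from h import *
go(loc(-.0085,0,.0765))
for n in('side','top'): disc(n,.064,loc(-.035,0,.064))
E
```

```text
t 9.4 pos [0.5369 0.1915 0.0763] local [-0.0403  0.0003  0.0763] F [-0.6  0.1 -0.7] w 0.0597 gf 4.0 q [ 0.19  0.32  2.12  1.89  0.21 -0.52]
rot err deg [-0.06 -0.   -0.06] /90 [-0.0007 -0.     -0.0007]
total tool d (units of .1m) [0.227 0.003 0.223]
side area 272 extent x -0.0649 -0.0068 y -0.0302 0.0226 ell [-0.033 -0.005] z 0.0667
top area 291 extent x -0.0572 -0.0062 y -0.0274 0.027 ell [-0.0326 -0.0009] z 0.0633
```

Emit:
step_arm(plan=[{"dx": 0.05,"dy": 0,"dz": 0.05,"rx": 0,"ry": 0,"rz": 0,"claw": 1},{"dx": 0.05,"dy": 0,"dz": 0.05,"rx": 0,"ry": 0,"rz": 0,"claw": 1},{"dx": 0.05,"dy": 0,"dz": 0.05,"rx": 0,"ry": 0,"rz": 0,"claw": 1},{"dx": 0.05,"dy": 0,"dz": 0.05,"rx": 0,"ry": 0,"rz": 0,"claw": 1},{"dx": 0,"dy": 0,"dz": 0,"rx": 0,"ry": 0,"rz": 0,"claw": 1},{"dx": 0,"dy": 0,"dz": 0,"rx": 0,"ry": 0,"rz": 0,"claw": 1}], grip_force=6)

```text
time_s: 10.1
ee_pos: [0.5614, 0.204, 0.076]
eef_rot: [-3.139, -0.785, 0.466]
force: [1.2, 0.2, -0.0]
grip_width: 0.0602
grip_force: 6.0
```

```bash
python3 - <<'E'
from h import *
go(loc(-.0065,0,.0765))
ims=[]
for n in('side','top'):
    p=disc(n,.064,loc(-.008,0,.064)); u,v=map(int,proj(p,loc(0,0,.06))); ims.append(cv2.resize(p['img'][v-32:v+33,u-32:u+33],(400,400),interpolation=2))
cv2.imwrite('pics/g4.png',np.hstack(ims)[:,:,::-1])
E
```

```text
t 10.1 pos [0.5614 0.204  0.076 ] local [-0.0128  0.0003  0.076 ] F [ 1.2  0.2 -0. ] w 0.0602 gf 6.0 q [ 0.21  0.37  2.05  1.79  0.19 -0.41]
rot err deg [-0.06  0.03 -0.07] /90 [-0.0007  0.0004 -0.0008]
total tool d (units of .1m) [0.049 0.003 0.041]
side area 277 extent x -0.0368 0.0206 y -0.0289 0.0239 ell [-0.0051 -0.0043] z 0.0664
top area 262 extent x -0.0262 0.0217 y -0.0275 0.0271 ell [-0.0032 -0.0008] z 0.0636
```

View pics/g4.png

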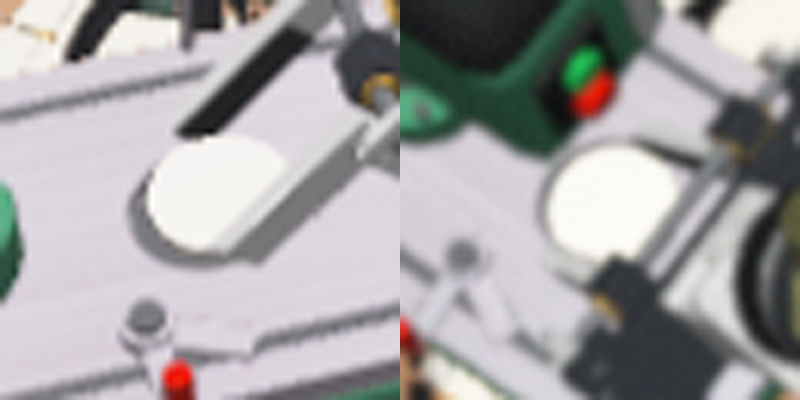

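The side view (disc at (215,190), dark crescent to its left) and the top view (disc at (615,200), dark crescent at upper left) show it about 8 mm short of the pocket. I'll move on by 8 mm and let go.

Emit:
step_arm(plan=[{"dx": 0.028,"dy": 0,"dz": 0.028,"rx": 0,"ry": 0,"rz": 0,"claw": 1},{"dx": 0.029,"dy": 0,"dz": 0.029,"rx": 0,"ry": 0,"rz": 0,"claw": 1},{"dx": 0,"dy": 0,"dz": 0,"rx": 0,"ry": 0,"rz": 0,"claw": 1},{"dx": 0,"dy": 0,"dz": 0,"rx": 0,"ry": 0,"rz": 0,"claw": 0.25},{"dx": 0,"dy": 0,"dz": 0,"rx": 0,"ry": 0,"rz": 0,"claw": 0.25},{"dx": 0,"dy": 0,"dz": 0,"rx": 0,"ry": 0,"rz": 0,"claw": 0.25}])

```text
time_s: 10.8
ee_pos: [0.5686, 0.2075, 0.0762]
eef_rot: [-3.139, -0.785, 0.466]
force: [0.2, -0.6, 0.0]
grip_width: 0.0703
grip_force: 0.0
```

```bash
python3 - <<'E'
from h import *
go(loc(-.0065,0,.0765))
ims=[]
for n in('side','top'):
    p=disc(n,.06,loc(0,0,.06)); u,v=map(int,proj(p,loc(0,0,.06))); ims.append(cv2.resize(p['img'][v-32:v+33,u-32:u+33],(400,400),interpolation=2))
cv2.imwrite('pics/g5.png',np.hstack(ims)[:,:,::-1])
E
```

```text
t 10.8 pos [0.5686 0.2075 0.0762] local [-0.0048  0.0002  0.0762] F [ 0.2 -0.6  0. ] w 0.0703 gf 0.0 q [ 0.21  0.38  2.03  1.76  0.18 -0.37]
rot err deg [-0.05  0.02 -0.07] /90 [-0.0006  0.0002 -0.0008]
total tool d (units of .1m) [-0.01   0.002 -0.014]
side area 272 extent x -0.0271 0.028 y -0.0314 0.0246 ell [ 0.0028 -0.0049] z 0.063
top area 283 extent x -0.0159 0.0335 y -0.0292 0.0289 ell [ 0.007  -0.0005] z 0.0599
```

View pics/g5.png

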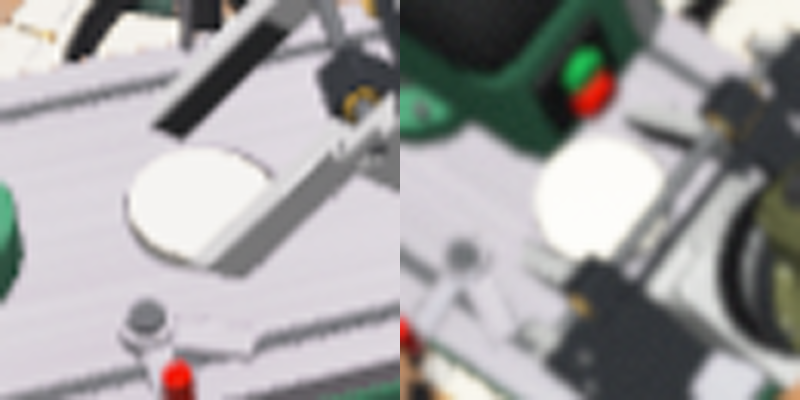

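Both views show the disc over the pocket (side (195,205), top (600,200)), but by depth it is only half down. I'll check its tilt.

```bash
cat >> h.py <<'E'
def tilt():
    for n in('side','top'):
        p=viewer.camera(n);C=cloud(p);hsv=cv2.cvtColor(p['img'],cv2.COLOR_RGB2HSV)
        X=C-PK; x=X@D;y=X@L; w=(hsv[...,1]<40)&(p['img'].min(2)>222)&(np.hypot(x,y)<.029)&(C[...,2]<.072)&(C[...,2]>.045)
        A=np.c_[x[w],y[w],np.ones(w.sum())]; s=np.linalg.lstsq(A,C[...,2][w],rcond=None)[0]
        t=(np.hypot(x,y)>.036)&(np.hypot(x,y)<.055)&(abs(C[...,2]-.056)<.01)&(hsv[...,1]<40)&(p['img'].min(2)>170)
        B=np.c_[x[t],y[t],np.ones(t.sum())]; q=np.linalg.lstsq(B,C[...,2][t],rcond=None)[0]
        print(n,w.sum(),'disc minus table: slope x,y',np.round(s[:2]-q[:2],3),'centre height mm',round((s[2]-q[2])*1e3,1),'rms',np.std(C[...,2][w]-A@s).round(4),t.sum())
E
python3 -c "
from h import *
tilt()"
```

```text
side 245 disc minus table: slope x,y [0.132 0.031] centre height mm 4.1 rms 0.0015 525
top 252 disc minus table: slope x,y [0.127 0.036] centre height mm 4.0 rms 0.0019 190
```

The far edge is up (slope +0.13 toward the back), so the disc overshot slightly. I'll re-grip a little lower, pull it back 3 mm and release.

Emit:
step_arm(plan=[{"dx": -0.009,"dy": 0,"dz": 0.009,"rx": 0,"ry": 0,"rz": 0,"claw": 0.25},{"dx": 0,"dy": 0,"dz": 0,"rx": 0,"ry": 0,"rz": 0,"claw": 1},{"dx": 0,"dy": 0,"dz": 0,"rx": 0,"ry": 0,"rz": 0,"claw": 1},{"dx": 0,"dy": 0,"dz": 0,"rx": 0,"ry": 0,"rz": 0,"claw": 1},{"dx": -0.011,"dy": 0,"dz": -0.011,"rx": 0,"ry": 0,"rz": 0,"claw": 1},{"dx": -0.01,"dy": 0,"dz": -0.01,"rx": 0,"ry": 0,"rz": 0,"claw": 1},{"dx": 0,"dy": 0,"dz": 0,"rx": 0,"ry": 0,"rz": 0,"claw": 0.25},{"dx": 0,"dy": 0,"dz": 0,"rx": 0,"ry": 0,"rz": 0,"claw": 0.25},{"dx": 0,"dy": 0,"dz": 0,"rx": 0,"ry": 0,"rz": 0,"claw": 0.25}], grip_force=5)

```text
time_s: 11.9
ee_pos: [0.5659, 0.2062, 0.0749]
eef_rot: [-3.139, -0.785, 0.466]
force: [-0.1, 1.3, 0.0]
grip_width: 0.0709
grip_force: 0.0
```

```bash
python3 -c "
from h import *
tilt(); go()
for n in('side','top'): disc(n,.058,loc(0,0,.06))"
```

```text
side 245 disc minus table: slope x,y [-0.001  0.012] centre height mm -0.1 rms 0.0015 517
top 256 disc minus table: slope x,y [ 0.01  -0.001] centre height mm 0.2 rms 0.0016 201
t 12.0 pos [0.566  0.2062 0.0749] local [-0.0078  0.0003  0.0749] F [ 0.4 -0.1  0. ] w 0.0706 gf 0.0 q [ 0.21  0.38  2.04  1.79  0.18 -0.4 ]
rot err deg [-0.05  0.02 -0.07] /90 [-0.0006  0.0002 -0.0008]
side area 275 extent x -0.0282 0.0268 y -0.028 0.026 ell [ 0.0011 -0.0023] z 0.0585
top area 264 extent x -0.019 0.0276 y -0.0279 0.0294 ell [0.0029 0.0006] z 0.0555
```

It is flush and level, so fully home. I'll retreat along the tool axis, then go to the keeper pin.

Emit:
step_arm(plan=[{"dx": 0,"dy": 0,"dz": -0.1,"rx": 0,"ry": 0,"rz": 0,"claw": 0.25},{"dx": 0,"dy": 0,"dz": -0.2,"rx": 0,"ry": 0,"rz": 0,"claw": 0.25},{"dx": 0,"dy": 0,"dz": -0.3,"rx": 0,"ry": 0,"rz": 0,"claw": 0.25},{"dx": 0,"dy": 0,"dz": -0.3,"rx": 0,"ry": 0,"rz": 0,"claw": 0.25},{"dx": 0,"dy": 0,"dz": -0.2,"rx": 0,"ry": 0,"rz": 0,"claw": 0.6},{"dx": 0,"dy": 0,"dz": 0,"rx": 0,"ry": 0,"rz": 0,"claw": 0.6},{"dx": 0,"dy": 0,"dz": 0,"rx": 0,"ry": 0,"rz": 0,"claw": 0.6}])

```text
time_s: 12.8
ee_pos: [0.497, 0.1712, 0.1528]
eef_rot: [-3.14, -0.786, 0.466]
force: [0.6, 0.3, 0.4]
grip_width: 0.0496
grip_force: 0.0
```

```bash
python3 - <<'E'
from h import *
tilt()
for n in('side','top'):
    p=viewer.camera(n);C=cloud(p);hsv=cv2.cvtColor(p['img'],cv2.COLOR_RGB2HSV);X=C-PK;x=X@D;y=X@L
    red=((hsv[...,0]<8)|(hsv[...,0]>172))&(hsv[...,1]>120)&(np.hypot(x-.03,y-.1)<.03)&(C[...,2]>.055)&(C[...,2]<.11)
    vu=np.argwhere(red); v,u=vu.mean(0); X=(unproj(p,u,v,.077 if n=='side' else .08)-PK)
    print(n,red.sum(),'pin local at mid-z',(X@D).round(4),(X@L).round(4))
go(loc(-.040,.103,.152),loc(.032,.103,.080))
E
```

```text
side 316 disc minus table: slope x,y [-0.004  0.008] centre height mm 0.0 rms 0.0015 665
top 299 disc minus table: slope x,y [ 0.    -0.007] centre height mm -0.1 rms 0.0019 512
side 49 pin local at mid-z 0.0298 0.1022
top 24 pin local at mid-z 0.0305 0.1039
t 13.0 pos [0.4968 0.1713 0.1517] local [-0.0853  0.0003  0.1517] F [-0.1 -0.3 -0.2] w 0.038 gf 0.0 q [0.16 0.06 2.19 1.04 0.26 0.32]
rot err deg [-0.08  0.09 -0.09] /90 [-0.0009  0.0011 -0.001 ]
total tool d (units of .1m) [ 0.322 -1.027  0.318]
total tool d (units of .1m) [-0.    -0.     1.018]
```

Emit:
step_arm(plan=[{"dx": 0.05,"dy": -0.17,"dz": 0.05,"rx": 0,"ry": 0,"rz": 0,"claw": 0.6},{"dx": 0.05,"dy": -0.17,"dz": 0.05,"rx": 0,"ry": 0,"rz": 0,"claw": 0.6},{"dx": 0.05,"dy": -0.17,"dz": 0.05,"rx": 0,"ry": 0,"rz": 0,"claw": 0.6},{"dx": 0.05,"dy": -0.17,"dz": 0.05,"rx": 0,"ry": 0,"rz": 0,"claw": 0.6},{"dx": 0.05,"dy": -0.17,"dz": 0.05,"rx": 0,"ry": 0,"rz": 0,"claw": 0.6},{"dx": 0.05,"dy": -0.17,"dz": 0.05,"rx": 0,"ry": 0,"rz": 0,"claw": 0.6},{"dx": 0,"dy": 0,"dz": 0,"rx": 0,"ry": 0,"rz": 0,"claw": 0.6},{"dx": 0,"dy": 0,"dz": 0,"rx": 0,"ry": 0,"rz": 0,"claw": 0.6},{"dx": 0,"dy": 0,"dz": 0,"rx": 0,"ry": 0,"rz": 0,"claw": 0.6}])

```text
time_s: 13.9
ee_pos: [0.489, 0.2733, 0.1522]
eef_rot: [-3.14, -0.783, 0.466]
force: [-0.3, -0.4, 0.5]
grip_width: 0.0376
grip_force: 0.0
```

```bash
python3 - <<'E'
from h import *
go(loc(-.021,.103,.132),loc(.0305,.103,.0805))
E
```

```text
t 13.9 pos [0.489  0.2733 0.1522] local [-0.0462  0.0948  0.1522] F [-0.3 -0.4  0.5] w 0.0376 gf 0.0 q [0.43 0.13 2.11 0.21 0.12 1.34]
rot err deg [-0.03  0.15 -0.06] /90 [-0.0004  0.0016 -0.0007]
total tool d (units of .1m) [ 0.036 -0.082  0.321]
total tool d (units of .1m) [0.    0.    0.728]
```

Emit:
step_arm(plan=[{"dx": 0.036,"dy": -0.082,"dz": 0,"rx": 0,"ry": 0,"rz": 0,"claw": 0.6},{"dx": 0,"dy": 0,"dz": 0.1,"rx": 0,"ry": 0,"rz": 0,"claw": 0.6},{"dx": 0,"dy": 0,"dz": 0.1,"rx": 0,"ry": 0,"rz": 0,"claw": 0.6},{"dx": 0,"dy": 0,"dz": 0.1,"rx": 0,"ry": 0,"rz": 0,"claw": 0.6},{"dx": 0,"dy": 0,"dz": 0.1,"rx": 0,"ry": 0,"rz": 0,"claw": 0.6},{"dx": 0,"dy": 0,"dz": 0.1,"rx": 0,"ry": 0,"rz": 0,"claw": 0.6},{"dx": 0,"dy": 0,"dz": 0,"rx": 0,"ry": 0,"rz": 0,"claw": 0.6},{"dx": 0,"dy": 0,"dz": 0,"rx": 0,"ry": 0,"rz": 0,"claw": 0.6}])

```text
time_s: 14.7
ee_pos: [0.519, 0.2982, 0.1193]
eef_rot: [-3.14, -0.783, 0.466]
force: [-0.2, -0.6, 0.3]
grip_width: 0.0377
grip_force: 0.0
```

```bash
python3 - <<'E'
from h import *
go(loc(.0305,.103,.0805))
E
```

```text
t 14.7 pos [0.519  0.2982 0.1193] local [-0.0082  0.1035  0.1193] F [-0.2 -0.6  0.3] w 0.0377 gf 0.0 q [0.46 0.27 2.03 0.16 0.05 1.4 ]
rot err deg [-0.04  0.15 -0.07] /90 [-0.0004  0.0016 -0.0008]
total tool d (units of .1m) [-0.001  0.005  0.548]
```

Emit:
step_arm(plan=[{"dx": 0,"dy": 0,"dz": 0.11,"rx": 0,"ry": 0,"rz": 0,"claw": 0.6},{"dx": 0,"dy": 0,"dz": 0.11,"rx": 0,"ry": 0,"rz": 0,"claw": 0.6},{"dx": 0,"dy": 0,"dz": 0.11,"rx": 0,"ry": 0,"rz": 0,"claw": 0.6},{"dx": 0,"dy": 0,"dz": 0.11,"rx": 0,"ry": 0,"rz": 0,"claw": 0.6},{"dx": 0,"dy": 0,"dz": 0.11,"rx": 0,"ry": 0,"rz": 0,"claw": 0.6},{"dx": 0,"dy": 0,"dz": 0,"rx": 0,"ry": 0,"rz": 0,"claw": 0.6},{"dx": 0,"dy": 0,"dz": 0,"rx": 0,"ry": 0,"rz": 0,"claw": 0.6},{"dx": 0,"dy": 0,"dz": 0,"rx": 0,"ry": 0,"rz": 0,"claw": 0.6}])

```text
time_s: 15.5
ee_pos: [0.5534, 0.3173, 0.0826]
eef_rot: [3.14, -0.781, 0.466]
force: [-0.5, 0.9, -0.6]
grip_width: 0.0376
grip_force: 0.0
```

```bash
python3 - <<'E'
from h import *
go(loc(.0305,.103,.0805))
ims=[]
for n in('side','top'):
    p=viewer.camera(n); u,v=map(int,proj(p,loc(.03,.1,.08))); ims.append(cv2.resize(p['img'][v-40:v+40,u-40:u+40],(400,400),interpolation=2))
cv2.imwrite('pics/g6.png',np.hstack(ims)[:,:,::-1])
E
```

```text
t 15.5 pos [0.5534 0.3173 0.0826] local [0.0311 0.105  0.0826] F [-0.5  0.9 -0.6] w 0.0376 gf 0.0 q [0.46 0.42 1.94 0.6  0.   0.97]
rot err deg [ 0.16  0.25 -0.07] /90 [ 0.0017  0.0027 -0.0008]
total tool d (units of .1m) [-0.019  0.02   0.011]
```

View pics/g6.png

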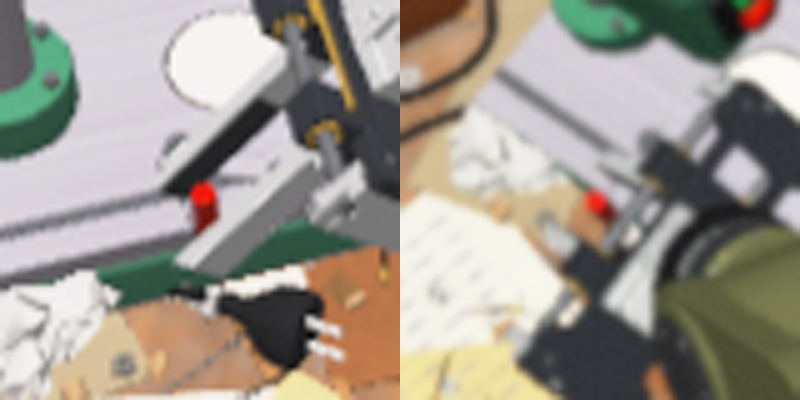

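The pin, at (205,205) in the side view and (597,203) in the top view, stands between the jaws. I'll close on it and swing along the arc.

Emit:
step_arm(plan=[{"dx": 0,"dy": 0,"dz": 0,"rx": 0,"ry": 0,"rz": 0,"claw": 1},{"dx": 0,"dy": 0,"dz": 0,"rx": 0,"ry": 0,"rz": 0,"claw": 1},{"dx": 0,"dy": 0,"dz": 0,"rx": 0,"ry": 0,"rz": 0,"claw": 1},{"dx": 0,"dy": 0,"dz": 0,"rx": 0,"ry": 0,"rz": 0,"claw": 1},{"dx": -0.046,"dy": 0.017,"dz": -0.046,"rx": 0,"ry": 0,"rz": 0,"claw": 1},{"dx": -0.046,"dy": 0.017,"dz": -0.046,"rx": 0,"ry": 0,"rz": 0,"claw": 1},{"dx": -0.041,"dy": 0.035,"dz": -0.041,"rx": 0,"ry": 0,"rz": 0,"claw": 1},{"dx": -0.041,"dy": 0.035,"dz": -0.041,"rx": 0,"ry": 0,"rz": 0,"claw": 1},{"dx": 0,"dy": 0,"dz": 0,"rx": 0,"ry": 0,"rz": 0,"claw": 1}], grip_force=10)

```text
time_s: 16.5
ee_pos: [0.537, 0.2991, 0.0866]
eef_rot: [3.132, -0.773, 0.464]
force: [8.8, -7.5, -7.7]
grip_width: 0.0117
grip_force: 10.0
```

```bash
python3 - <<'E'
from h import *
go(loc(.006,.0924,.0815),loc(-.0029,.0823,.0815),loc(-.0084,.070,.0815),loc(-.0100,.058,.0815))
E
```

```text
t 16.5 pos [0.537  0.2991 0.0866] local [0.0082 0.0962 0.0866] F [ 8.8 -7.5 -7.7] w 0.0117 gf 10.0 q [0.45 0.37 2.   0.65 0.   0.91]
rot err deg [ 0.73  0.73 -0.16] /90 [ 0.0082  0.0081 -0.0018]
total tool d (units of .1m) [-0.052  0.038  0.02 ]
total tool d (units of .1m) [-0.063  0.101 -0.063]
total tool d (units of .1m) [-0.039  0.123 -0.039]
total tool d (units of .1m) [-0.011  0.12  -0.011]
```

Emit:
step_arm(plan=[{"dx": -0.052,"dy": 0.038,"dz": 0.02,"rx": 0.004,"ry": 0,"rz": 0,"claw": 1},{"dx": -0.031,"dy": 0.05,"dz": -0.031,"rx": 0,"ry": 0,"rz": 0,"claw": 1},{"dx": -0.031,"dy": 0.05,"dz": -0.031,"rx": 0,"ry": 0,"rz": 0,"claw": 1},{"dx": 0,"dy": 0,"dz": 0,"rx": 0,"ry": 0,"rz": 0,"claw": 1}])

```text
time_s: 16.9
ee_pos: [0.5325, 0.2904, 0.0861]
eef_rot: [3.135, -0.763, 0.467]
force: [-10.8, 4.5, 5.9]
grip_width: 0.0118
grip_force: 10.0
```

```bash
python3 - <<'E'
from h import *
go(loc(-.0029,.0823,.0815),loc(-.0084,.070,.0815),loc(-.0100,.058,.0815))
E
```

```text
t 16.9 pos [0.5325 0.2904 0.0861] local [0.0004 0.0904 0.0861] F [-10.8   4.5   5.9] w 0.0118 gf 10.0 q [0.43 0.36 2.02 1.14 0.02 0.41]
rot err deg [ 0.43  1.29 -0.03] /90 [ 0.0047  0.0144 -0.0004]
total tool d (units of .1m) [-0.055  0.081  0.009]
total tool d (units of .1m) [-0.039  0.123 -0.039]
total tool d (units of .1m) [-0.011  0.12  -0.011]
```

Emit:
step_arm(plan=[{"dx": 0,"dy": 0,"dz": 0,"rx": 0,"ry": 0,"rz": 0,"claw": 1},{"dx": -0.02,"dy": 0.027,"dz": -0.01,"rx": 0,"ry": 0,"rz": 0,"claw": 1},{"dx": -0.017,"dy": 0.027,"dz": 0,"rx": 0,"ry": 0,"rz": 0,"claw": 1},{"dx": -0.018,"dy": 0.027,"dz": 0,"rx": 0,"ry": 0,"rz": 0,"claw": 1},{"dx": 0,"dy": 0,"dz": 0,"rx": 0,"ry": 0,"rz": 0,"claw": 1},{"dx": 0,"dy": 0,"dz": 0,"rx": 0,"ry": 0,"rz": 0,"claw": 1}])

```text
time_s: 17.5
ee_pos: [0.5323, 0.2818, 0.0835]
eef_rot: [3.135, -0.764, 0.467]
force: [-14.1, 2.8, 8.6]
grip_width: 0.0115
grip_force: 10.0
```

```bash
python3 - <<'E'
from h import *
go(loc(-.0029,.0823,.0815),loc(-.0084,.070,.0815),loc(-.0100,.058,.0815))
E
```

```text
t 17.5 pos [0.5323 0.2818 0.0835] local [-0.0037  0.0829  0.0835] F [-14.1   2.8   8.6] w 0.0115 gf 10.0 q [ 0.41  0.35  2.03  1.7   0.03 -0.17]
rot err deg [ 0.43  1.21 -0.03] /90 [ 0.0048  0.0135 -0.0003]
total tool d (units of .1m) [-0.008  0.006  0.02 ]
total tool d (units of .1m) [-0.039  0.123 -0.039]
total tool d (units of .1m) [-0.011  0.12  -0.011]
```

Emit:
step_arm(plan=[{"dx": -0.018,"dy": 0.035,"dz": -0.01,"rx": 0,"ry": 0,"rz": 0,"claw": 1},{"dx": -0.014,"dy": 0.035,"dz": -0.01,"rx": 0,"ry": 0,"rz": 0,"claw": 1},{"dx": -0.012,"dy": 0.035,"dz": -0.01,"rx": 0,"ry": 0,"rz": 0,"claw": 1},{"dx": -0.007,"dy": 0.03,"dz": -0.006,"rx": 0,"ry": 0,"rz": 0,"claw": 1},{"dx": 0,"dy": 0,"dz": 0,"rx": 0,"ry": 0,"rz": 0,"claw": 1},{"dx": 0,"dy": 0,"dz": 0,"rx": 0,"ry": 0,"rz": 0,"claw": 1}])

```text
time_s: 18.1
ee_pos: [0.5338, 0.2659, 0.0827]
eef_rot: [3.132, -0.764, 0.466]
force: [-5.7, -0.8, 7.1]
grip_width: 0.0117
grip_force: 10.0
```

```bash
python3 - <<'E'
from h import *
go(loc(-.0084,.070,.0815),loc(-.0100,.058,.0815))
E
```

```text
t 18.1 pos [0.5338 0.2659 0.0827] local [-0.0096  0.068   0.0827] F [-5.7 -0.8  7.1] w 0.0117 gf 10.0 q [ 0.38  0.34  2.04  1.78  0.05 -0.27]
rot err deg [ 0.61  1.21 -0.08] /90 [ 0.0068  0.0135 -0.0009]
total tool d (units of .1m) [ 0.    -0.02   0.017]
total tool d (units of .1m) [-0.011  0.12  -0.011]
```

Emit:
step_arm(plan=[{"dx": -0.003,"dy": 0.035,"dz": -0.003,"rx": 0,"ry": 0,"rz": 0,"claw": 1},{"dx": -0.002,"dy": 0.035,"dz": -0.002,"rx": 0,"ry": 0,"rz": 0,"claw": 1},{"dx": 0,"dy": 0.03,"dz": 0,"rx": 0,"ry": 0,"rz": 0,"claw": 1},{"dx": 0,"dy": 0,"dz": 0,"rx": 0,"ry": 0,"rz": 0,"claw": 1},{"dx": 0,"dy": 0,"dz": 0,"rx": 0,"ry": 0,"rz": 0,"claw": 1}])

```text
time_s: 18.6
ee_pos: [0.5376, 0.2564, 0.0824]
eef_rot: [3.132, -0.764, 0.465]
force: [-0.9, -0.4, 2.1]
grip_width: 0.0115
grip_force: 10.0
```

```bash
python3 - <<'E'
from h import *
go(loc(-.0100,.058,.0815))
ims=[]
for n in('side','top'):
    p=viewer.camera(n); u,v=map(int,proj(p,loc(.01,.04,.06))); ims.append(cv2.resize(p['img'][v-40:v+40,u-40:u+40],(400,400),interpolation=2))
cv2.imwrite('pics/g7.png',np.hstack(ims)[:,:,::-1])
E
```

```text
t 18.6 pos [0.5376 0.2564 0.0824] local [-0.0105  0.0578  0.0824] F [-0.9 -0.4  2.1] w 0.0115 gf 10.0 q [ 0.36  0.34  2.05  1.72  0.07 -0.23]
rot err deg [ 0.64  1.25 -0.1 ] /90 [ 0.0071  0.0139 -0.0011]
total tool d (units of .1m) [-0.003 -0.002  0.01 ]
```

View pics/g7.png

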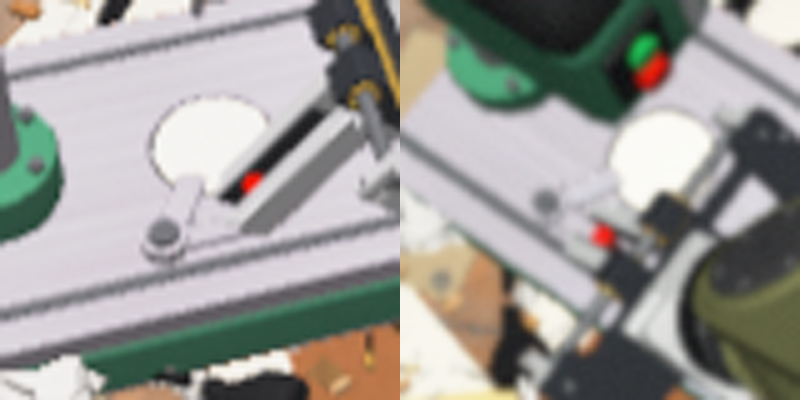

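The nose, at (188,190) in the side view and (610,185) in the top view, lies over the insert's edge. I'll open and retreat.

Emit:
step_arm(plan=[{"dx": 0,"dy": 0,"dz": 0,"rx": 0,"ry": 0,"rz": 0,"claw": 0.65},{"dx": 0,"dy": 0,"dz": 0,"rx": 0,"ry": 0,"rz": 0,"claw": 0.65},{"dx": 0,"dy": 0,"dz": 0,"rx": 0,"ry": 0,"rz": 0,"claw": 0.65},{"dx": 0,"dy": 0,"dz": -0.1,"rx": 0,"ry": 0,"rz": 0,"claw": 0.65},{"dx": 0,"dy": 0,"dz": -0.15,"rx": 0,"ry": 0,"rz": 0,"claw": 0.65},{"dx": 0,"dy": 0,"dz": -0.25,"rx": 0,"ry": 0,"rz": 0,"claw": 0.65},{"dx": 0,"dy": 0,"dz": -0.3,"rx": 0,"ry": 0,"rz": 0,"claw": 0.65},{"dx": 0,"dy": 0,"dz": -0.3,"rx": 0,"ry": 0,"rz": 0,"claw": 0.65},{"dx": 0,"dy": 0,"dz": 0,"rx": 0,"ry": 0,"rz": 0,"claw": 0.65}])

```text
time_s: 19.6
ee_pos: [0.4874, 0.2338, 0.1432]
eef_rot: [3.138, -0.769, 0.467]
force: [-0.8, 0.8, 0.0]
grip_width: 0.0329
grip_force: 0.0
```

```bash
python3 - <<'E'
from h import *
go(); tilt(); ims=[]
for n in('side','top'):
    p=viewer.camera(n);C=cloud(p);hsv=cv2.cvtColor(p['img'],cv2.COLOR_RGB2HSV);X=C-PK;x=X@D;y=X@L
    red=((hsv[...,0]<8)|(hsv[...,0]>172))&(hsv[...,1]>120)&(np.hypot(x+.01,y-.058)<.03)&(C[...,2]>.055)&(C[...,2]<.11)
    v,u=np.argwhere(red).mean(0); X=(unproj(p,u,v,.08)-PK); print(n,red.sum(),'pin',(X@D).round(4),(X@L).round(4))
    u,v=map(int,proj(p,loc(.0,.02,.06))); ims.append(cv2.resize(p['img'][v-50:v+50,u-50:u+50],(400,400),interpolation=2))
cv2.imwrite('pics/g8.png',np.hstack(ims)[:,:,::-1])
E
```

```text
t 19.6 pos [0.4874 0.2338 0.1432] local [-0.0655  0.0603  0.1432] F [-0.8  0.8  0. ] w 0.0329 gf 0.0 q [0.34 0.1  2.16 0.65 0.14 0.83]
rot err deg [ 0.25  0.92 -0.02] /90 [ 0.0028  0.0103 -0.0003]
side 297 disc minus table: slope x,y [ 0.004 -0.007] centre height mm -0.3 rms 0.0016 605
top 298 disc minus table: slope x,y [-0.009 -0.013] centre height mm -0.3 rms 0.0018 454
side 36 pin -0.0111 0.0591
top 14 pin -0.0091 0.0579
```

View pics/g8.png

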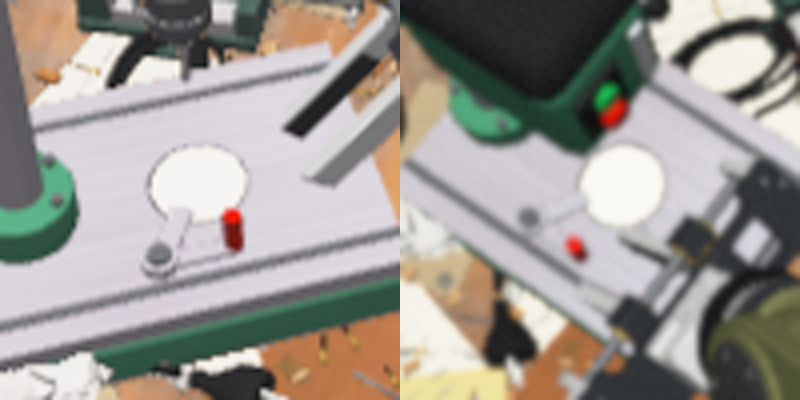

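The insert sits flush (side (198,185)), the nose overlaps its edge at (180,215), the pin is at its final angle of about 1.57, and the gripper is clear. Handing in.

```bash
python3 -c "
from h import *
print(hand_in())"
```

```text
the job is handed in; nothing more can be done
None
```

The white insert lies flush in the pocket, the keeper is swung to about 1.57 rad with its nose over the insert's edge, the arm is clear, and the job was handed in at about 20 s of the 61 s allowed.

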